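# Try the brake of the toy crate wagon

## Robot

A 6-joint arm with a two-finger parallel gripper is mounted at the origin on the work surface. World frame = base frame: x ahead of the robot, y to its left, z up, the work surface at z = 0. Lengths are in m, angles in rad, forces in N, time in s.
With the tool pointing down it reaches from about 0.35 to 0.95 m from the base axis. Payload 17.4 kg.
Tool frame: the origin (TCP) lies midway between the tips of the shut fingers; the grasp point (between the pads) lies 19 mm behind it; z points along the fingers, y is the line along which they close (so a half turn about z gives the same grasp; the last joint's range is limited). The gripper opens to 93 mm and grips with 3 to 60 N. Pads are 15 mm wide; open, the fingers measure 128 mm over their backs; the gripper's body (75 mm by 188 mm) begins 65 mm behind the grasp point.
Start: joints at [1.124, 0.116, 1.442, -0, 1.584, -0.038], TCP at [0.268, 0.619, 0.219] pointing down, gripper open.
Joint ranges: [-2.83, 2.83], [-0.83, 2.19], [0.07, 2.5], [-1.14, 4.28], [0.01, 3], [-2.97, 2.97]. Speed limits (rad/s): [1.89, 1.89, 2.22, 3.14, 3.14, 3.14].

## Interface

Orientations are given as a unit quaternion [w, x, y, z].
In Python, from bench import bot gives the robot as it stands. The module is installed in compiled form; this text tells all that it offers.
- The arm moves only by the tool play_rows, never from a script. Its argument "increments" is a list of rows, each an object of numbers: "x", "y", "z": the shift along the tool's x, y, z as a fraction of full scale; "rx", "ry", "rz": the turn, a rotation vector about the tool's x, y, z as a fraction of full scale. A call has 1 to 5 rows; each row shifts and turns the commanded pose from where the row before left it, along the tool's axes as they then stand; what a row does not reach is not made up. Full scale, the value 1, is 40 cm for a shift and 90 degrees for a turn. A row lasts 1/10 s, in which the tool goes at most 50 mm and 8.59 degrees, less where a joint would pass 70% of its speed; a pose out of reach is approached as far as the arm can. A call with a number of a shift or a turn outside -1 to 1 is refused whole. A call with a gripper value outside its range is refused whole. "jaw" is the opening, from 0 (shut) to 1 (fully open), set as the call begins (left out, the last holds). The fingers move at their own pace and stop on an object; "force" is the grip in N (left out, the last holds). Time passes only in rows, so rows that do not move let the fingers close. It gives the time, the measured TCP pose, the force, the opening and the grip force at its end, in the units of the state.
- bot.observe(): the state, without advancing time (a new reading comes with each control period).
- bot.grab_frame(name): name is "side" or "top" or "wrist"; returns the picture (384x512x3 uint8, red, green, blue); there is no depth.
- bot.camera_params(name): a dict with "K" (3x3 intrinsics, pixels), "rvec" (rotation vector, rad) and "tvec" (3), from world to camera coordinates, as OpenCV has them. Camera axes: x right, y down, z forward; pixel columns grow to the right and rows downward; lengths in m; the calibration is good to about 2 mm. A picture is of the moment at which its call begins: read the wrist's pose just before it. camera_params takes no time and is no camera call; for the wrist camera it gives the pose at the moment of the call.
- bot.hand_in(): hands the job in; it is judged then, once.
The state is a dict: "time_s": time; "q": joint angles; "dq": joint speeds; "joint_torque": joint torques, N m; "tool_pos": TCP position; "tool_rot": TCP orientation; "force": force on the tool from outside, world axes, zero at the start; "torque": the same for the moment, N m; "grip_width": finger opening in m; "grip_force": force on a finger pad.
Only numpy, scipy, OpenCV 4.12 (cv2) and the standard library are available. Lean on these libraries where they do the work, as an engineer would, in place of code of your own. Each camera call takes 0.05 s, during which the arm holds its last target. There are 200 camera calls.

## Task

Before the children come in, try the brake of the wooden wagon with the tall slatted crate sides: push its brake lever all the way down to lock it, then flick the lever back fully up so that the wagon is left released. Leave the brake of the other wagon, the low one carrying a log, as it is.

Things in the scene. Friction and masses are not known exactly. Their poses are not given: they have to be found in the camera images.
- crate_wagon: Wooden toy wagon with tall slatted sides (top 150 mm up) and blocks inside, on a board 250 x 170 x 12 mm fixed to the table: it does not move. Bed 200 x 100 mm, 138 mm over the wheels. Origin: centre of the board's underside, on the table. x: level, to the rear end where the brake lever sticks out; y across; z up. The lever's hinge axis runs along y through (115, 0, 90) mm of this frame.
- crate_lever (a joint): The crate wagon's brake lever, rad. 0 = fully up, released: it slopes up and away from the wagon's rear, 50 degrees above level. 0.873 = fully down, locked: level, rubber shoes at the rear wheels. Stops at both ends; the hinge is stiff (about 1.3 N at the pad), so it stays where it is left. Starts within 0.3 of fully up.
- crate_pad (a point): Centre of the dark wooden pad ending the crate wagon's lever, 95 mm from the hinge axis. Pad: 36 mm along the lever, 24 mm wide (along the hinge axis), 14 mm thick; it can be pushed from above or pinched across its width. The arm from hinge to pad is 14 mm wide, 10 mm thick. x axis: level when the lever is fully up, 50 degrees downward when fully down; y along the hinge axis.
- flat_pad (a point): Centre of the like pad on the lever of the other wagon: low, without sides, carrying one lying log 48 mm thick. Same build otherwise: hinge 90 mm up, 95 mm from the pad. Its lever may stand at any angle and must be left alone.

How it is judged:
On the way, in this order (a step that is already met when the one before it is completed fails the run):
1. the crate wagon's lever is pushed down to lock (value of joint crate_lever above 0.69 rad), for 0.2 s.
2. the crate wagon's lever is flicked back up to release (value of joint crate_lever below 0.18 rad), for 0.2 s.
At the end, for the whole second after the job is handed in: After having been locked (within about 10 degrees of fully down), the crate wagon's lever is up within about 10 degrees of its upper stop and at rest, and the other wagon's lever pad is within 15 mm of where it began (value of joint crate_lever below 0.18 rad and velocity of joint crate_lever between -0.1 and 0.1 rad/s and distance of flat_pad from where it was at the start of the episode below 0.015 m); the robot touches nothing.
It fails at once if the other wagon's brake lever is moved by more than 15 mm (distance of flat_pad from where it was at the start of the episode above 0.015 m).
It also fails if it takes over 45 s, if anything falls off the work surface, if the arm or the gripper's body presses on something with over 40 N, if the wrist force passes 120 N, or if a joint passes its speed limit or range.

## Working session

There is one attempt and no reset: what is moved stays moved. The work goes in short steps, Python scripts to look and compute and a tool call to move; the robot and the scene stay as the last step left them, time stands still between calls to the robot, and variables do not carry over. Pictures are saved under pics/ and viewed, at most 10 in all, crops included, and the job is handed in when it is done.

Besides the shell and the picture viewer there is one more tool, called after ">>>" by a JSON object that holds its "op" and its "data", one argument or row to a line. play_rows: Moves the arm, as the interface text tells. Shift numbers are shares of 40 cm and turn numbers shares of 90 degrees, none past 1 either way. Its arguments: {"type":"object","properties":{"increments":{"type":"array"},"jaw":{"type":"number"},"force":{"type":"number"}},"required":["increments"]}

```bash
mkdir -p pics; python3 - <<'E'
from bench import bot
import cv2,numpy as np
s=bot.observe();print(s['time_s'],s['tool_pos'],s['tool_rot'])
a=[bot.grab_frame(n) for n in("side","top")]
for n,i in zip(("side","top"),a):cv2.imwrite(f"pics/{n}0.png",i[:,:,::-1])
E
```

```text
0.0 [0.26824591 0.61918577 0.2179153 ] [-1.29301359e-04  2.02977365e-01  9.79183254e-01 -5.72883119e-04]
```

View pics/side0.png

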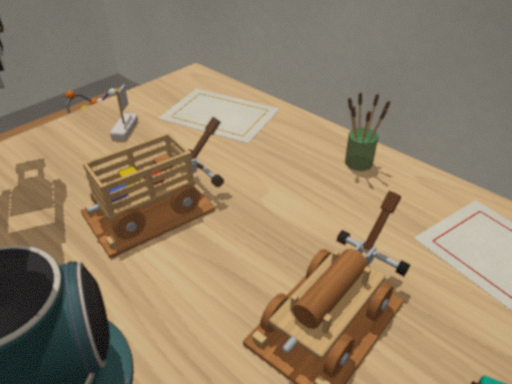

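View pics/top0.png

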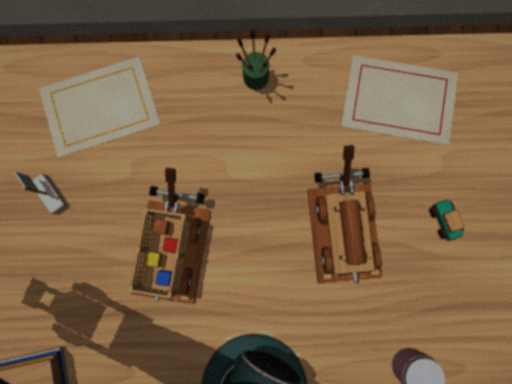

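The side view shows the crate pad near (211,127) and the flat pad near (390,202). In the top view they are near (171,175) and (348,153). The crate board's corners in the top view are about (150,201), (212,207), (196,303) and (132,297).

```bash
cat > h.py <<'E'
import cv2,numpy as np
from bench import bot
def P(n):
    c=bot.camera_params(n);R=cv2.Rodrigues(np.array(c['rvec'],float))[0]
    return np.array(c['K']),R,np.array(c['tvec'],float).reshape(3)
def ray(n,uv):
    K,R,t=P(n);d=R.T@np.linalg.inv(K)@[uv[0],uv[1],1];return -R.T@t,d/np.linalg.norm(d)
def plane(n,uv,z):
    o,d=ray(n,uv);return o+d*(z-o[2])/d[2]
def tri(obs):
    A=np.zeros((3,3));b=np.zeros(3);rs=[ray(*o) for o in obs]
    for o,d in rs:
        M=np.eye(3)-np.outer(d,d);A+=M;b+=M@o
    p=np.linalg.solve(A,b);return p,[np.linalg.norm((np.eye(3)-np.outer(d,d))@(p-o)) for o,d in rs]
def proj(n,p):
    K,R,t=P(n);q=K@(R@np.array(p)+t);return q[:2]/q[2]
E
python3 - <<'E'
from h import *
for nm,s,t in(("crate",(211,127),(171,175)),("flat",(390,202),(348,153))):
    uv=[]
    for n,c in(("side",s),("top",t)):
        i=cv2.imread(f"pics/{n}0.png").astype(int);B,G,R=i[...,0],i[...,1],i[...,2]
        m=((R<115)&(R-B>15)&(R>35)).astype(np.uint8)
        w=np.zeros_like(m);cv2.circle(w,c,11,1,-1);m&=w
        v,u=np.nonzero(m);uv.append((n,(u.mean(),v.mean())));print(n,uv[-1][1],len(u),u.min(),u.max(),v.min(),v.max())
    print(nm,tri(uv))
print([plane("top",p,.012).round(3) for p in((150,201),(212,207),(196,303),(132,297))])
E
```

```text
side (np.float64(211.22012578616352), np.float64(127.42138364779875)) 159 204 219 118 137
top (np.float64(170.0222222222222), np.float64(176.23333333333332)) 180 165 175 168 186
crate (array([0.52835074, 0.18428048, 0.15550544]), [np.float64(0.0004802608125820558), np.float64(0.0004802608125820557)])
side (np.float64(390.09765625), np.float64(202.52734375)) 256 381 399 192 212
top (np.float64(348.18848167539267), np.float64(153.4869109947644)) 191 343 354 145 164
flat (array([ 0.57381652, -0.23333039,  0.15741876]), [np.float64(0.0003661090987697069), np.float64(0.00036610909876979046)])
[array([0.488, 0.27 , 0.012]), array([0.468, 0.103, 0.012]), array([0.218, 0.147, 0.012]), array([0.236, 0.314, 0.012])]
```

>>> {"op": "play_rows", "data": {
  "increments": [
    {"x": -0.068, "y": -0.049},
    {"x": -0.068, "y": -0.049},
    {"x": -0.068, "y": -0.049},
    {"x": -0.068, "y": -0.049},
    {"x": -0.068, "y": -0.049}
  ],
  "jaw": 0.55,
  "force": 15
}}

```text
validation failed for argument at $.in...
```

>>> {"op": "play_rows", "data": {
  "increments": [
    {"x": -0.068, "y": -0.049},
    {"x": -0.068, "y": -0.049},
    {"x": -0.068, "y": -0.049},
    {"x": -0.068, "y": -0.049},
    {"x": -0.068, "y": -0.049}
  ]
}}

```text
validation failed for argument at $.in...
```

>>> {"op": "play_rows", "data": {
  "increments": [
    {"x": -0.068, "y": -0.049},
    {"x": -0.068, "y": -0.049},
    {"x": -0.068, "y": -0.049},
    {"x": -0.068, "y": -0.049},
    {"x": -0.068, "y": -0.049}
  ]
}}

```text
validation failed for argument at $.in...
```

>>> {"op": "play_rows", "data": {
  "increments": [
    {"rz": -0.05},
    {"rz": -0.05},
    {"rz": -0.05},
    {},
    {}
  ]
}}

```text
validation failed for argument at $.in...
```

```bash
cat >> h.py <<'E'
from scipy.spatial.transform import Rotation as Ro
def go(tgt):
    s=bot.observe();w,x,y,z=s['tool_rot'];R=Ro.from_quat([x,y,z,w]).as_matrix()
    d=R.T@(np.array(tgt)-s['tool_pos']);print(s['time_s'],'tcp',s['tool_pos'].round(4),'ty',R[:,1].round(3),'tz',R[:,2].round(3),'F',np.round(s['force'],1),'w',s['grip_width'],s['grip_force'],'| d/0.4',(d/.4).round(4))
E
python3 - <<'E'
from h import *
go((.528,.184,.141))
i=bot.grab_frame("wrist");cv2.imwrite("pics/w1.png",i[:,:,::-1]);print(proj("wrist",(.528,.184,.1555)))
E
```

```text
0.1 tcp [0.2683 0.6192 0.218 ] ty [ 0.398  0.918 -0.001] tz [-0.    -0.001 -1.   ] F [ 0.1 -0.  -1.3] w 0.09306372536828371 0.0 | d/0.4 [-1.0284 -0.74    0.1932]
[  3.83906042 535.31899034]
```

View pics/w1.png

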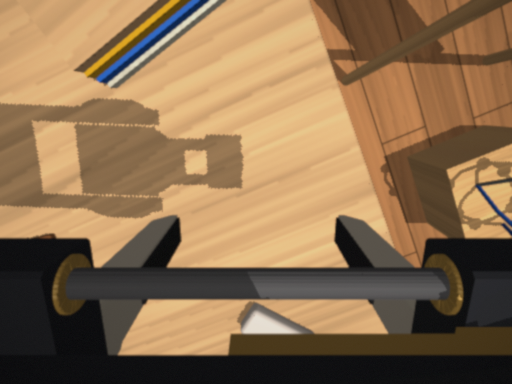

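All four move calls were refused by validation, so the arm is still at the start. The wrist view shows only the table and the open fingers. The rows probably need all six numbers, so I'll try a single call in that form.

>>> {"op": "play_rows", "data": {
  "increments": [
    {"x": -0.068, "y": -0.049, "z": 0, "rx": 0, "ry": 0, "rz": 0},
    {"x": -0.068, "y": -0.049, "z": 0, "rx": 0, "ry": 0, "rz": 0},
    {"x": -0.068, "y": -0.049, "z": 0, "rx": 0, "ry": 0, "rz": 0},
    {"x": -0.068, "y": -0.049, "z": 0, "rx": 0, "ry": 0, "rz": 0},
    {"x": -0.068, "y": -0.049, "z": 0, "rx": 0, "ry": 0, "rz": 0}
  ],
  "jaw": 0.55,
  "force": 15
}}

```text
time_s: 0.65
tool_pos: [0.3546, 0.4741, 0.2184]
tool_rot: [-0.0, 0.203, 0.979, -0.0]
force: [0.5, -0.1, 0.5]
grip_width: 0.058
grip_force: 0.0
```

That form works, and the arm moved as expected.

>>> {"op": "play_rows", "data": {
  "increments": [
    {"x": -0.068, "y": -0.049, "z": 0, "rx": 0, "ry": 0, "rz": 0},
    {"x": -0.068, "y": -0.049, "z": 0, "rx": 0, "ry": 0, "rz": 0},
    {"x": -0.068, "y": -0.049, "z": 0, "rx": 0, "ry": 0, "rz": 0},
    {"x": -0.068, "y": -0.049, "z": 0, "rx": 0, "ry": 0, "rz": 0},
    {"x": -0.068, "y": -0.049, "z": 0, "rx": 0, "ry": 0, "rz": 0}
  ]
}}

```text
time_s: 1.15
tool_pos: [0.4404, 0.3301, 0.2185]
tool_rot: [-0.0, 0.203, 0.979, -0.0]
force: [-0.1, 0.7, -0.2]
grip_width: 0.0512
grip_force: 0.0
```

>>> {"op": "play_rows", "data": {
  "increments": [
    {"x": -0.068, "y": -0.049, "z": 0, "rx": 0, "ry": 0, "rz": -0.05},
    {"x": -0.068, "y": -0.049, "z": 0, "rx": 0, "ry": 0, "rz": -0.05},
    {"x": -0.068, "y": -0.049, "z": 0, "rx": 0, "ry": 0, "rz": -0.05},
    {"x": 0, "y": 0, "z": 0, "rx": 0, "ry": 0, "rz": 0},
    {"x": 0, "y": 0, "z": 0, "rx": 0, "ry": 0, "rz": 0}
  ]
}}

```text
time_s: 1.65
tool_pos: [0.4981, 0.2491, 0.2184]
tool_rot: [-0.0, 0.088, 0.996, -0.0]
force: [-1.0, -0.6, 0.4]
grip_width: 0.0515
grip_force: 0.0
```

```bash
python3 - <<'E'
from h import *
go((.528,.184,.141))
i=bot.grab_frame("wrist");cv2.imwrite("pics/w2.png",i[:,:,::-1]);print(proj("wrist",(.528,.184,.1555)),proj("wrist",(.466,.189,.09)))
E
```

```text
1.65 tcp [0.4981 0.2491 0.2184] ty [ 0.174  0.985 -0.   ] tz [-0.001 -0.    -1.   ] F [-1.  -0.6  0.4] w 0.051543437936204896 0.0 | d/0.4 [-0.102  -0.1472  0.1935]
[188.90174383 243.91301765] [193.97861684 157.98180073]
```

View pics/w2.png

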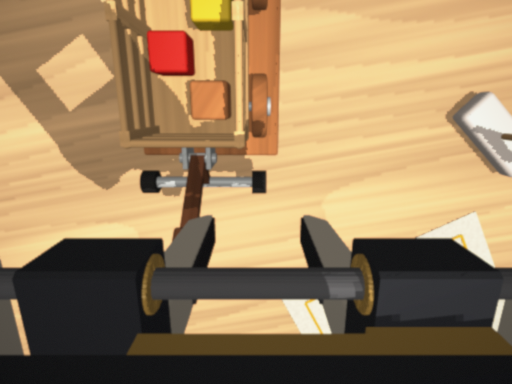

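The wrist view confirms the crate lever. The hinge is near (199,157), the shoes are at (150,182) and (259,182), and the pad starts around (185,235), all within a few mm of the prediction. The tool yaw lines up with the wagon, so I'll go over the pad, straddle it and pinch.

>>> {"op": "play_rows", "data": {
  "increments": [
    {"x": -0.034, "y": -0.049, "z": 0, "rx": 0, "ry": 0, "rz": 0},
    {"x": -0.034, "y": -0.049, "z": 0, "rx": 0, "ry": 0, "rz": 0},
    {"x": -0.034, "y": -0.049, "z": 0, "rx": 0, "ry": 0, "rz": 0},
    {"x": 0, "y": 0, "z": 0, "rx": 0, "ry": 0, "rz": 0},
    {"x": 0, "y": 0, "z": 0.05, "rx": 0, "ry": 0, "rz": 0}
  ]
}}

```text
time_s: 2.2
tool_pos: [0.5286, 0.1855, 0.2008]
tool_rot: [0.002, 0.087, 0.996, 0.001]
force: [0.9, 0.1, -1.3]
grip_width: 0.0516
grip_force: 0.0
```

>>> {"op": "play_rows", "data": {
  "increments": [
    {"x": 0, "y": 0, "z": 0.05, "rx": 0, "ry": 0, "rz": 0},
    {"x": 0, "y": 0, "z": 0.05, "rx": 0, "ry": 0, "rz": 0},
    {"x": 0, "y": 0, "z": 0.05, "rx": 0, "ry": 0, "rz": 0},
    {"x": 0, "y": 0, "z": 0, "rx": 0, "ry": 0, "rz": 0},
    {"x": 0, "y": 0, "z": 0, "rx": 0, "ry": 0, "rz": 0}
  ]
}}

```text
time_s: 2.7
tool_pos: [0.5277, 0.1855, 0.1392]
tool_rot: [-0.0, 0.086, 0.996, 0.0]
force: [-0.5, -0.6, 0.5]
grip_width: 0.0508
grip_force: 0.0
```

```bash
python3 - <<'E'
from h import *
go((.528,.184,.137))
i=bot.grab_frame("side");i=i[60:200,120:320];cv2.imwrite("pics/s2.png",cv2.resize(i,None,fx=3,fy=3,interpolation=2)[:,:,::-1])
E
```

```text
2.7 tcp [0.5277 0.1855 0.1392] ty [0.172 0.985 0.   ] tz [-0.  0. -1.] F [-0.5 -0.6  0.5] w 0.05083252853562044 0.0 | d/0.4 [-0.0014 -0.0034  0.0054]
```

View pics/s2.png

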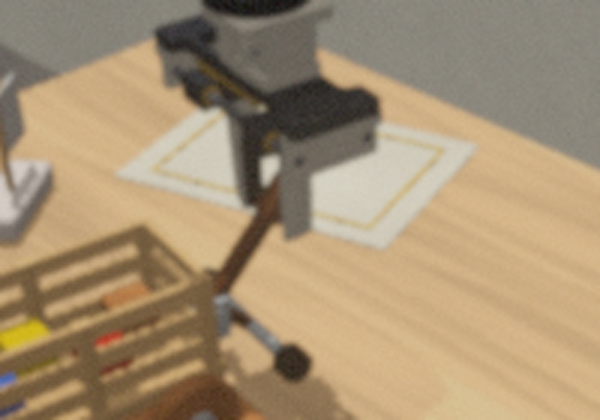

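The crop shows the lever pad between the two fingers, around (275,170) in the crop. Now I'll close on it.

>>> {"op": "play_rows", "data": {
  "increments": [
    {"x": 0, "y": 0, "z": 0, "rx": 0, "ry": 0, "rz": 0},
    {"x": 0, "y": 0, "z": 0, "rx": 0, "ry": 0, "rz": 0},
    {"x": 0, "y": 0, "z": 0, "rx": 0, "ry": 0, "rz": 0},
    {"x": 0, "y": 0, "z": 0, "rx": 0, "ry": 0, "rz": 0},
    {"x": 0, "y": 0, "z": 0, "rx": 0, "ry": 0, "rz": 0}
  ],
  "jaw": 0,
  "force": 15
}}

```text
time_s: 3.25
tool_pos: [0.5281, 0.1833, 0.1389]
tool_rot: [0.0, 0.087, 0.996, -0.001]
force: [-1.7, -11.4, 3.2]
grip_width: 0.0237
grip_force: 15.0
```

>>> {"op": "play_rows", "data": {
  "increments": [
    {"x": -0.022, "y": -0.004, "z": 0.025, "rx": 0, "ry": 0, "rz": 0},
    {"x": -0.018, "y": 0, "z": 0.028, "rx": 0, "ry": 0, "rz": 0},
    {"x": -0.014, "y": 0, "z": 0.03, "rx": 0, "ry": 0, "rz": 0},
    {"x": 0, "y": 0, "z": 0, "rx": 0, "ry": 0, "rz": 0},
    {"x": 0, "y": 0, "z": 0, "rx": 0, "ry": 0, "rz": 0}
  ]
}}

```text
time_s: 3.75
tool_pos: [0.5497, 0.1792, 0.1043]
tool_rot: [0.0, 0.087, 0.996, -0.0]
force: [7.7, 0.5, -0.8]
grip_width: 0.0238
grip_force: 15.0
```

>>> {"op": "play_rows", "data": {
  "increments": [
    {"x": -0.014, "y": 0, "z": 0.032, "rx": 0, "ry": 0, "rz": 0},
    {"x": -0.006, "y": 0, "z": 0.03, "rx": 0, "ry": 0, "rz": 0},
    {"x": 0, "y": 0, "z": 0, "rx": 0, "ry": 0, "rz": 0},
    {"x": 0, "y": 0, "z": 0, "rx": 0, "ry": 0, "rz": 0},
    {"x": 0, "y": 0, "z": 0, "rx": 0, "ry": 0, "rz": 0}
  ]
}}

```text
time_s: 4.25
tool_pos: [0.5568, 0.1779, 0.0794]
tool_rot: [-0.0, 0.087, 0.996, -0.0]
force: [2.8, 2.5, -2.7]
grip_width: 0.0237
grip_force: 15.0
```

```bash
python3 - <<'E'
from h import *
go((.5,.184,.1))
i=bot.grab_frame("side");i=i[60:200,120:320];cv2.imwrite("pics/s3.png",cv2.resize(i,None,fx=3,fy=3,interpolation=2)[:,:,::-1])
E
```

```text
4.25 tcp [0.5568 0.1779 0.0794] ty [ 0.172  0.985 -0.   ] tz [-0.001 -0.    -1.   ] F [ 2.8  2.5 -2.7] w 0.023726175519831597 15.000431835651398 | d/0.4 [ 0.1427 -0.0094 -0.0514]
```

View pics/s3.png

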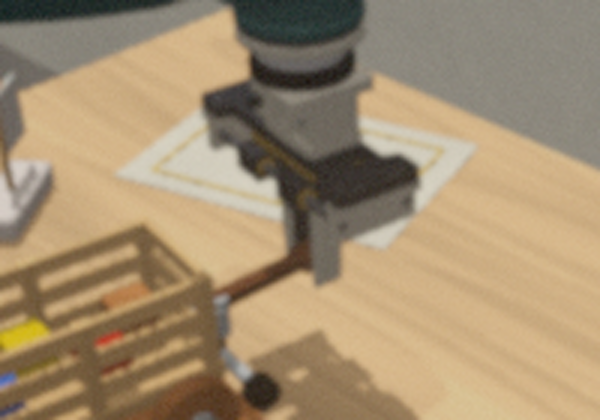

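The crop shows the lever close to level, with the hinge near (222,297) and the pad at the fingers near (300,258). I'll press a little further, to the stop.

>>> {"op": "play_rows", "data": {
  "increments": [
    {"x": -0.001, "y": 0, "z": 0.01, "rx": 0, "ry": 0, "rz": 0},
    {"x": 0, "y": 0, "z": 0.01, "rx": 0, "ry": 0, "rz": 0},
    {"x": 0, "y": 0, "z": 0.005, "rx": 0, "ry": 0, "rz": 0},
    {"x": 0, "y": 0, "z": 0, "rx": 0, "ry": 0, "rz": 0},
    {"x": 0, "y": 0, "z": 0, "rx": 0, "ry": 0, "rz": 0}
  ]
}}

```text
time_s: 4.8
tool_pos: [0.5574, 0.1778, 0.0705]
tool_rot: [0.0, 0.086, 0.996, 0.0]
force: [2.5, 2.7, -1.0]
grip_width: 0.024
grip_force: 15.0
```

>>> {"op": "play_rows", "data": {
  "increments": [
    {"x": 0, "y": 0, "z": 0.006, "rx": 0, "ry": 0, "rz": 0},
    {"x": 0, "y": 0, "z": 0.006, "rx": 0, "ry": 0, "rz": 0},
    {"x": 0, "y": 0, "z": 0, "rx": 0, "ry": 0, "rz": 0},
    {"x": 0, "y": 0, "z": 0, "rx": 0, "ry": 0, "rz": 0},
    {"x": 0, "y": 0, "z": 0, "rx": 0, "ry": 0, "rz": 0}
  ]
}}

```text
time_s: 5.3
tool_pos: [0.5584, 0.1777, 0.068]
tool_rot: [0.001, 0.087, 0.996, 0.0]
force: [-1.6, -1.7, 18.1]
grip_width: 0.0234
grip_force: 15.0
```

```bash
python3 - <<'E'
from h import *
go((.5,.184,.1))
i=bot.grab_frame("side")
h=np.array([.466,.191,.09]);d=np.array([.985,-.172,0])
for a in(0,10,20):
    r=np.radians(a);p=h+.095*(np.cos(r)*d+np.sin(r)*np.array([0,0,1]));u,v=proj("side",p);print(a,u,v,((u-120)*3,(v-60)*3))
u,v=proj("side",h);print((u-120)*3,(v-60)*3)
i=i[110:180,170:250];cv2.imwrite("pics/s4.png",cv2.resize(i,None,fx=7,fy=7,interpolation=2)[:,:,::-1])
E
```

```text
5.3 tcp [0.5584 0.1777 0.068 ] ty [0.172 0.985 0.001] tz [ 0.003  0.    -1.   ] F [-1.6 -1.7 18.1] w 0.02344352423751046 14.999455511569977 | d/0.4 [ 0.1463 -0.0096 -0.0806]
0 226.09227291158479 148.04432877653457 (np.float64(318.27681873475433), np.float64(264.1329863296037))
10 225.24428270469966 142.27468255266143 (np.float64(315.73284811409894), np.float64(246.8240476579843))
20 223.3403632446158 136.97648399262596 (np.float64(310.02108973384736), np.float64(230.92945197787787))
211.42704842323155 307.2518617460421
```

View pics/s4.png

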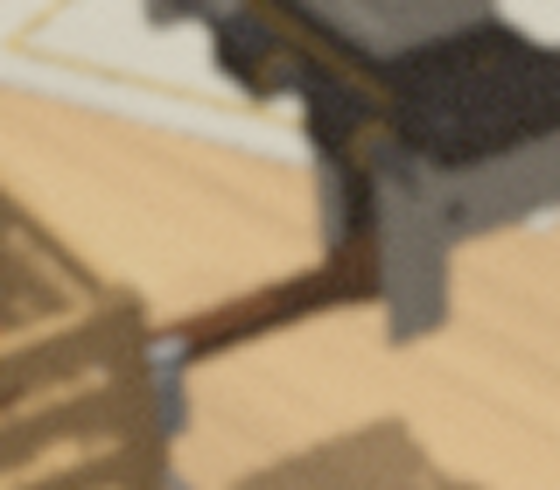

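The wrist reads 18 N and the lever's slope in the picture matches the projected level line, so it is at the lower stop and locked. Now back up along the arc.

>>> {"op": "play_rows", "data": {
  "increments": [
    {"x": 0.002, "y": 0, "z": -0.038, "rx": 0, "ry": 0, "rz": 0},
    {"x": 0.007, "y": 0, "z": -0.032, "rx": 0, "ry": 0, "rz": 0},
    {"x": 0.011, "y": 0, "z": -0.031, "rx": 0, "ry": 0, "rz": 0},
    {"x": 0, "y": 0, "z": 0, "rx": 0, "ry": 0, "rz": 0},
    {"x": 0, "y": 0, "z": 0, "rx": 0, "ry": 0, "rz": 0}
  ]
}}

```text
time_s: 5.85
tool_pos: [0.5493, 0.1793, 0.1069]
tool_rot: [0.0, 0.086, 0.996, 0.0]
force: [-0.7, 1.9, 1.4]
grip_width: 0.0239
grip_force: 15.0
```

>>> {"op": "play_rows", "data": {
  "increments": [
    {"x": 0.016, "y": 0, "z": -0.029, "rx": 0, "ry": 0, "rz": 0},
    {"x": 0.02, "y": 0, "z": -0.027, "rx": 0, "ry": 0, "rz": 0},
    {"x": 0.023, "y": 0, "z": -0.024, "rx": 0, "ry": 0, "rz": 0},
    {"x": 0, "y": 0, "z": 0, "rx": 0, "ry": 0, "rz": 0},
    {"x": 0, "y": 0, "z": 0, "rx": 0, "ry": 0, "rz": 0}
  ]
}}

```text
time_s: 6.35
tool_pos: [0.5258, 0.1835, 0.1388]
tool_rot: [0.0, 0.086, 0.996, 0.0]
force: [-0.8, 3.2, 1.5]
grip_width: 0.024
grip_force: 15.0
```

>>> {"op": "play_rows", "data": {
  "increments": [
    {"x": 0.007, "y": 0, "z": -0.006, "rx": 0, "ry": 0, "rz": 0},
    {"x": 0, "y": 0, "z": 0, "rx": 0, "ry": 0, "rz": 0},
    {"x": 0, "y": 0, "z": 0, "rx": 0, "ry": 0, "rz": 0},
    {"x": 0, "y": 0, "z": 0, "rx": 0, "ry": 0, "rz": 0},
    {"x": 0, "y": 0, "z": 0, "rx": 0, "ry": 0, "rz": 0}
  ]
}}

```text
time_s: 6.85
tool_pos: [0.5236, 0.1838, 0.1407]
tool_rot: [0.0, 0.087, 0.996, 0.0]
force: [0.5, 5.1, 0.7]
grip_width: 0.0242
grip_force: 15.0
```

>>> {"op": "play_rows", "data": {
  "increments": [
    {"x": 0, "y": 0, "z": 0, "rx": 0, "ry": 0, "rz": 0},
    {"x": 0, "y": 0, "z": 0, "rx": 0, "ry": 0, "rz": 0},
    {"x": 0, "y": 0, "z": 0, "rx": 0, "ry": 0, "rz": 0},
    {"x": 0, "y": 0, "z": 0, "rx": 0, "ry": 0, "rz": 0},
    {"x": 0, "y": 0, "z": 0, "rx": 0, "ry": 0, "rz": 0}
  ],
  "jaw": 0.5
}}

```text
time_s: 7.35
tool_pos: [0.5235, 0.1836, 0.1406]
tool_rot: [-0.0, 0.087, 0.996, -0.0]
force: [-0.5, -0.8, -1.0]
grip_width: 0.0464
grip_force: 0.0
```

>>> {"op": "play_rows", "data": {
  "increments": [
    {"x": 0, "y": 0, "z": -0.06, "rx": 0, "ry": 0, "rz": 0},
    {"x": 0, "y": 0, "z": -0.08, "rx": 0, "ry": 0, "rz": 0},
    {"x": 0, "y": 0, "z": -0.08, "rx": 0, "ry": 0, "rz": 0},
    {"x": 0, "y": 0, "z": -0.08, "rx": 0, "ry": 0, "rz": 0},
    {"x": 0, "y": 0, "z": -0.04, "rx": 0, "ry": 0, "rz": 0}
  ]
}}

```text
time_s: 7.85
tool_pos: [0.5238, 0.1838, 0.2795]
tool_rot: [0.001, 0.086, 0.996, 0.001]
force: [0.1, 0.9, 0.1]
grip_width: 0.0468
grip_force: 0.0
```

```bash
python3 - <<'E'
from h import *
go((.5,.184,.1))
a=[bot.grab_frame(n) for n in("side","top")]
cv2.imwrite("pics/f.png",np.hstack([cv2.resize(a[0][80:260,140:440],(400,240)),cv2.resize(a[1][100:280,110:410],(400,240))])[:,:,::-1])
E
```

```text
7.85 tcp [0.5238 0.1838 0.2795] ty [0.172 0.985 0.001] tz [ 0.003  0.001 -1.   ] F [0.1 0.9 0.1] w 0.04682661916436104 0.0 | d/0.4 [ 0.06   -0.0104  0.4487]
```

View pics/f.png

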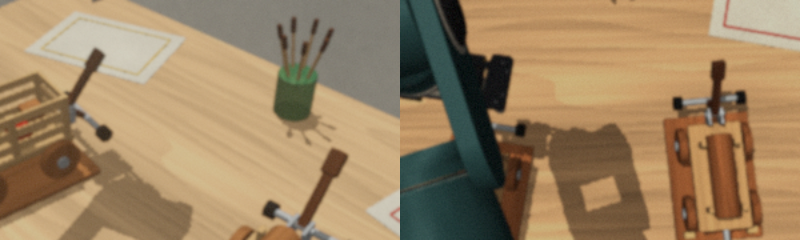

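The side view (left half) shows the crate lever fully up and free, with its pad at about (211,125) in full-image pixels, slightly above its starting position. The flat wagon's lever is unchanged and the gripper is clear of everything.

```bash
python3 -c "
from bench import bot
print(bot.hand_in())"
```

```text
the job is handed in; nothing more can be done
None
```

I pushed the crate wagon's brake lever down to its lower stop, brought it back up to released, and handed the job in; the log wagon's lever was not touched, and the hand-in gave no verdict.

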